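# Lock a gear unit by feeling for its flywheel hole

## Robot

A 6-joint arm with a two-finger parallel gripper is mounted at the origin on a cart in front of the work surface, level with it; the furniture and walls round the work are solid. World frame = base frame: x ahead of the robot, y to its left, z up, the work surface at z = 0. Lengths are in mm, angles in rad, forces in N, time in s.
With the tool pointing down it reaches from about 400 to 925 mm from the base axis. Payload 12.5 kg.
Tool frame: the origin (TCP) lies between the finger pads, 19 mm behind the fingertips; this is the grasp point; z points along the fingers, y is the line along which they close (so a half turn about z gives the same grasp; the last joint's range is limited). The gripper opens to 95 mm and grips with 3 to 60 N. Pads are 20 mm wide; open, the fingers measure 119 mm over their backs; the gripper's body (75 mm by 180 mm) begins 59 mm behind the grasp point.
Start: joints at [-1.416, 0.491, 1.559, -0, 1.092, -0.106], TCP at [161.181, -603.875, 233.461] pointing down, gripper open.
Joint ranges: [-3.1, 3.1], [-0.84, 2.19], [0.05, 2.79], [-1.13, 4.28], [0.06, 2.93], [-2.69, 2.69]. Speed limits (rad/s): [2.22, 2.22, 2.79, 3.14, 3.14, 3.14].

## Interface

Orientations are given as [roll, pitch, yaw] about the fixed x, y, z axes, in that order (R = Rz(yaw) Ry(pitch) Rx(roll)).
In Python, from cell import env gives the robot as it stands.
- The arm moves only by the shell command python3 -m crank 'ROWS'. ROWS is JSON, a list of rows, each a list of 5 numbers: the shift along the tool's x, y, z in mm, then the turn about the tool's z in degrees, then the finger opening in mm, from 0 to 95.1. In form: [[dx, dy, dz, yaw, grip], ...]. A call has 1 to 10 rows; each row is the pose to reach, as a shift and turn from the pose commanded when the call began, along the tool's axes at that moment; what a row does not reach only later rows make up. A row lasts 1/12 s, in which the tool goes at most 41.7 mm and 7.16 degrees, less where a joint would pass 70% of its speed; a pose out of reach is approached as far as the arm can. A call with a gripper value outside its range is refused whole. The fingers move at their own pace and stop on an object; the grip force is fixed at half the most. Time passes only in rows, so rows that repeat a pose let the fingers close. It gives the time, the measured TCP pose, the force, the opening and the grip force at its end, in the units of the state.
- env.state(): the state, without advancing time (a new reading comes with each control period).
- env.read_camera(name): name is "scene" or "top"; returns a dict with "img" (420x560x3 uint8, blue, green, red), "K" (3x3 intrinsics, pixels), "pose" (4x4, takes a point from camera to world coordinates). Camera axes: x right, y down, z forward; pixel columns grow to the right and rows downward; lengths in mm; the calibration is good to about 2 mm. A picture is of the moment at which its call begins. There is no depth.
- env.job_done(): hands the job in; it is judged then, once.
The state is a dict: "t": time; "joints": joint angles; "qvel": joint speeds; "tau": joint torques, N m; "eef_pos": TCP position; "tcp_rot": TCP orientation; "ft_force": force on the tool from outside, world axes, zero at the start; "moment": the same for the moment, N m; "opening": opening from 0.0 (shut) to 1.0 (fully open); "grip_force": force on a finger pad.
Only numpy, scipy, OpenCV 4.12 (cv2) and the standard library are available. Lean on these libraries where they do the work, as an engineer would, in place of code of your own. Each camera call takes 0.05 s, during which the arm holds its last target. There are 200 camera calls.

## Task

Lock the green gear unit's shaft so that its nut can be undone later: swing the yellow dust shutter on its cover fully open, then take the red-handled locking pin out of the wooden block and put it through the curved slot in the cover. Somewhere under the slot, out of sight, the flywheel has one hole: with the tip pressed only lightly on the wheel, slide the pin along the slot until it drops in, then push it gently fully home, its collar flat on the cover, and let go. Never lean hard on the pin (it and the wheel must not be scored), keep the shutter open, and leave the other tools on the bench where they are.

Things in the scene. Friction and masses are not known exactly. Their poses are not given: they have to be found in the camera images.
- gear_unit: Green cast gear unit fixed on the bench: round drum on four feet under a flat round aluminium cover 168 mm across and 6 mm thick, its top 70 mm above the bench. Origin on the shaft axis at bench level, z up; the curved slot is on its -x side. On the cover: hex nut on the axis (34 mm wide, 23 mm high), eight screw heads (2.5 mm high) 76 mm from the axis.
- slot_mid (a point): Middle of the curved slot at the cover's top face, 56 mm from the shaft axis along the gear unit's -x. The slot is an arc about the shaft axis: middle line at radius 56 mm, 14 mm wide, open through the 6 mm cover; a 10 mm pin in it can go 24 degrees (0.42 rad) about the axis to either side of this point.
- wheel_face (a point): Point right under slot_mid, 26 mm lower, on the flat face of the steel flywheel (14 mm thick, same axis; 44 mm above the bench). The wheel has one hole right through, 12 mm wide, 56 mm from the axis; its angle is not measured: within 0.28 rad of the slot's middle, either side. The wheel is stiff: it stays under a lightly sliding pin, and gives way at about 14 N sideways.
- shutter (a joint): Angle (rad) of the yellow dust shutter, a 3 mm plate turning about the shaft axis on top of the cover. 0 = closed, blade centred over the slot; grows anticlockwise seen from above, up to a stop at 1.6 (fully open). The blade reaches 0.58 rad to either side of its knob, so the slot is clear from about 1.2. It stays where it is left; 1 to 2 N at the knob moves it.
- shutter_knob (a point): Top of the shutter's black upright round knob, on the shutter 56 mm from the shaft axis, 104.5 mm above the bench; knob 12 to 15 mm thick, 31 mm high, to be gripped from above or pushed along its arc. At shutter angle 0 it stands right over slot_mid.
- pin_block: Wooden block 60 x 130 x 42 mm (x, y, z), fixed to the bench, origin under its middle. The pin stands in a 12 mm hole, 35 mm from the middle along -y. Two steel pin punches stand fixed in it, 28 and 52 mm from the middle along +y, rising to 84 mm above the bench.
- lock_pin: Locking pin, 0.1 to 0.17 kg, 76 mm long, upright in the block. Origin at the tip, z towards the grip. From the tip: flat end 6 mm wide, taper over 7 mm to a 10 mm steel shank; collar 24 mm wide from 38 to 42 mm; red round grip 20 mm thick from 42 to 76 mm. In the block the collar rests on the block, tip 4 mm above the bench.
- pin_tip (a point): The middle of the pin's tip (its origin). With the tip on the undrilled wheel the collar stands 12 mm above the cover; fully home in the hole the collar lies on the cover and the tip is 12 mm below the wheel's face, 32 mm above the bench.
- pin_grip (a point): Point on the pin's axis 64 mm above the tip, in the red grip: a good height for the TCP (fingertips then clear the collar).
- ratchet: Bystander: steel ratchet handle, 195 mm, lying at the right.
- wrench_14: Bystander: steel combination wrench, 208 mm, lying near the front edge.
- hex_bolt: Bystander: steel hex bolt, 78 mm, lying near the front edge.

How it is judged (in metres and radians):
On the way, in this order (a step that is already met when the one before it is completed fails the run):
1. the shutter is swung open, clear of the slot (value of joint shutter above 1.2 rad), for 0.2 s.
2. the pin's tip is through the slot, below the cover (z of pin_tip in the frame of gear_unit below 0.06 m and horizontal distance between pin_tip and gear_unit below 0.065 m), for 0.1 s.
At the end, for the whole second after the job is handed in: The locking pin stands in the slot and in the flywheel's hole, released and at rest, upright within 0.12 rad, its collar within 2 mm of the cover top (tip below 34 mm above the bench); the shutter is still open beyond 1.2 rad (value of joint shutter above 1.2 rad and z of pin_tip in the frame of gear_unit below 0.034 m and horizontal distance between pin_tip and gear_unit between 0.052 and 0.06 m and horizontal distance between pin_tip and slot_mid below 0.028 m and angle between lock_pin's own z axis and vertical below 0.12 rad and linear speed of lock_pin below 0.02 m/s); the robot touches nothing.
It fails at once if the pin is pressed or rammed against the gear unit, its wheel, cover or shutter, with more than 40 N (contact force between lock_pin and gear_unit above 40 N).
It fails at once if a bystander (ratchet, wrench or bolt) is moved by more than 20 mm (distance of any of ratchet, wrench_14, hex_bolt from where it was at the start of the episode above 0.02 m).
It also fails if it takes over 72 s, if anything falls off the work surface, if the arm or the gripper's body presses on something with over 40 N, if the wrist force passes 120 N, or if a joint passes its speed limit or range.

## Working session

There is one attempt and no reset: what is moved stays moved. The work goes in short steps, Python scripts to look and compute and a shell command to move; the robot and the scene stay as the last step left them, time stands still between calls to the robot, and variables do not carry over. Pictures are saved under pics/ and viewed, at most 10 in all, crops included, and the job is handed in when it is done.

```bash
ls; mkdir -p pics
python3 - <<'E'
from cell import env
import cv2,numpy as np
s=env.state(); print(s)
for n in("scene","top"):
    c=env.read_camera(n); cv2.imwrite(f"pics/{n}0.png",c["img"]); print(n,c["K"].tolist(),c["pose"].round(3).tolist())
    np.savez(f"{n}0.npz",**c)
E
```

```text
pics
{'t': 0.0, 'joints': array([-1.41559691e+00,  4.91562466e-01,  1.55948512e+00,  1.93079678e-06,
        1.09170121e+00, -1.05615806e-01]), 'qvel': array([ 7.45268496e-04,  2.85311511e-04, -3.64867784e-05, -4.91037331e-04,
        1.31553823e-03, -2.22380141e-03]), 'tau': array([-1.30851407e-03, -6.12651873e+01, -2.58185077e+01,  6.91707619e-02,
        4.82239947e-02, -1.48829340e-04]), 'eef_pos': array([ 161.14314164, -603.62028639,  232.84764972]), 'tcp_rot': array([-3.14044313e+00, -1.23583007e-04,  2.60814256e-01]), 'ft_force': array([-0.76181807, -0.07691387,  0.71494802]), 'moment': array([0.03529397, 0.03934952, 0.01741585]), 'grip_force': 0.0, 'opening': 1.0024418411358866}
scene [[400.43696435501244, 0.0, 274.1731106523745], [0.0, 400.43696435501244, 203.50922483810928], [0.0, 0.0, 1.0]] [[-0.492, -0.462, 0.738, -206.968], [-0.87, 0.268, -0.413, 388.399], [-0.007, -0.845, -0.534, 596.111], [0.0, 0.0, 0.0, 1.0]]
top [[454.2453954943107, 0.0, 279.7843780891531], [0.0, 454.2453954943107, 210.13760507244], [0.0, 0.0, 1.0]] [[-0.014, -0.983, 0.182, 268.846], [-1.0, 0.011, -0.018, 2.756], [0.016, -0.182, -0.983, 1215.233], [0.0, 0.0, 0.0, 1.0]]
```

View pics/scene0.png

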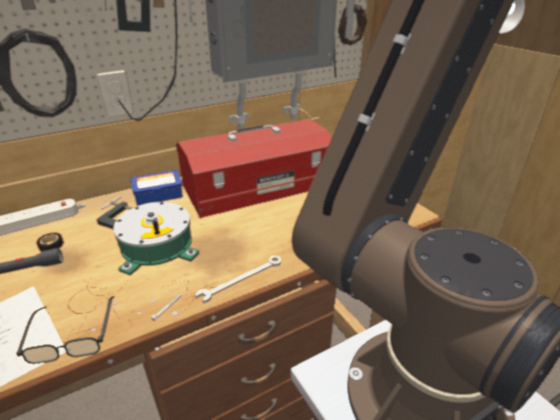

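View pics/top0.png

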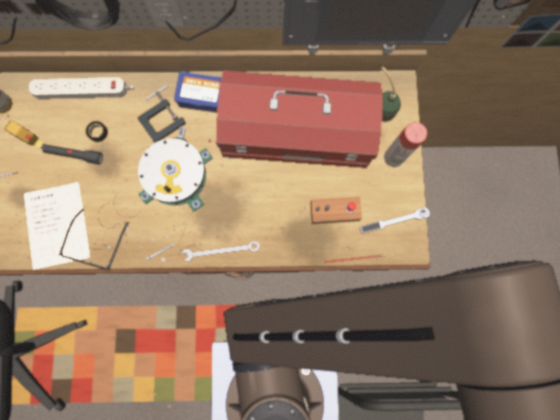

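```bash
cat > h.py <<'E'
import numpy as np,cv2
def ray(c,u,v):
    d=c["pose"][:3,:3]@np.linalg.inv(c["K"])@np.array([u,v,1.]); return c["pose"][:3,3],d
def onz(c,u,v,z):
    o,d=ray(c,u,v); return (o+d*(z-o[2])/d[2]).round(1)
def tri(a,b):
    A=[];y=[]
    for o,d in(a,b):
        d=d/np.linalg.norm(d);P=np.eye(3)-np.outer(d,d);A.append(P);y.append(P@o)
    return np.linalg.solve(sum(A),sum(y)).round(1)
def proj(c,p):
    q=np.linalg.inv(c["pose"])@np.append(p,1);q=c["K"]@q[:3];return (q[:2]/q[2]).round(1)
def blobs(c,lo,hi,box,mina=8):
    x0,y0,x1,y1=box;h=cv2.cvtColor(c["img"],cv2.COLOR_BGR2HSV)[y0:y1,x0:x1]
    m=cv2.inRange(h,np.array(lo),np.array(hi));n,l,s,ce=cv2.connectedComponentsWithStats(m)
    return [(int(s[i,4]),ce[i]+[x0,y0],s[i,:4].tolist()) for i in range(1,n) if s[i,4]>=mina],m
E
python3 - <<'E'
from h import *
T=dict(np.load("top0.npz"));S=dict(np.load("scene0.npz"))
b,m=blobs(T,(0,0,165),(180,60,255),(125,125,215,215),300)
print(b)
cn,_=cv2.findContours(m,cv2.RETR_EXTERNAL,cv2.CHAIN_APPROX_NONE);k=max(cn,key=cv2.contourArea)
e=cv2.fitEllipse(cv2.convexHull(k));print(e);print("centre",onz(T,e[0][0]+125,e[0][1]+125,70))
for n,c,bx in(("T",T,(140,140,205,205)),("S",S,(110,195,195,270))):
    print(n,"yel",blobs(c,(18,150,120),(35,255,255),bx)[0]); print("green",blobs(c,(60,60,20),(95,255,200),(120,120,220,220) if n=="T" else bx,15)[0])
print("red",blobs(T,(0,190,120),(5,255,255),(300,190,370,230))[0],blobs(T,(172,190,120),(180,255,255),(300,190,370,230))[0])
a=cv2.resize(T["img"][130:215,125:215],None,fx=6,fy=6,interpolation=2)
b=cv2.resize(S["img"][195:280,105:205],None,fx=6,fy=6,interpolation=2)[:510]
bl=cv2.resize(T["img"][190:230,300:370],None,fx=5,fy=5,interpolation=2)
o=np.zeros((800,1140,3),np.uint8);o[:510,:540]=a;o[:510,540:1140]=b[:, :600];o[510:710,:350]=bl
cv2.imwrite("pics/z.png",cv2.resize(o[:, :],(798,560)))
E
```

```text
[(2849, array([170.85433485, 167.34889435]), [13, 2, 72, 75])]
((47.25606918334961, 41.265567779541016), (62.662269592285156, 85.80265045166016), 39.845375061035156)
centre [600. 260.  70.]
T yel [(9, array([170.55555556, 188.33333333]), [28, 45, 5, 7])]
green [(39, array([192.23076923, 199.07692308]), [67, 74, 12, 11])]
S yel [(23, array([160.17391304, 219.86956522]), [48, 21, 5, 8]), (195, array([154.33846154, 230.82564103]), [31, 24, 31, 19])]
green [(1316, array([157.25379939, 251.50303951]), [9, 33, 76, 42])]
red [] []
```

View pics/z.png

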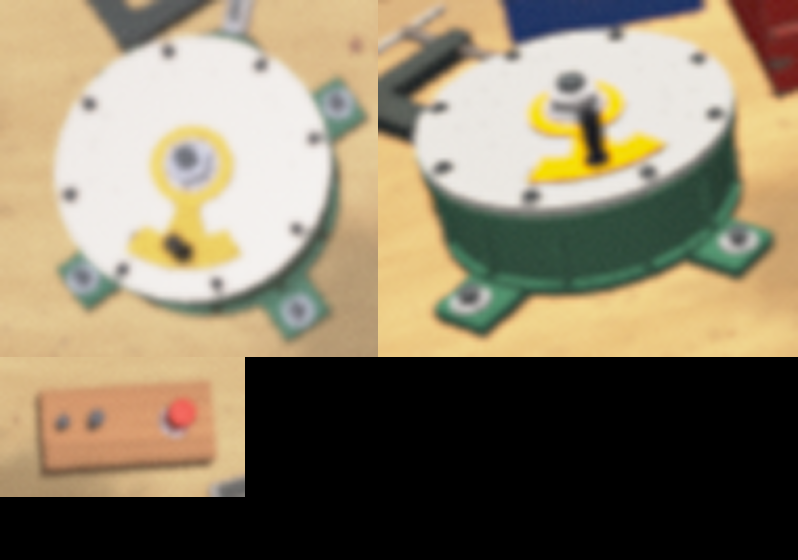

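Run:
```python
from h import *
T=dict(np.load("top0.npz"));S=dict(np.load("scene0.npz"))
r=blobs(T,(0,140,150),(6,255,255),(340,195,362,220))[0];r2=blobs(T,(172,120,150),(180,255,255),(340,195,362,220))[0];print(r,r2)
px=lambda x,y,f,x0,y0:(x0+(x+.5)/f-.5,y0+(y+.5)/f-.5)
tc=lambda x,y:px(x,y,4.2,125,130)
sc=lambda x,y:px(x-378,y,4.2,105,195)
print("centre",onz(T,*tc(193,168),70),"L/R/T/B",[onz(T,*tc(*p),70) for p in((53,168),(332,168),(193,35),(193,303))])
print("centre S",onz(S,*sc(575,122),70), "nut top",onz(T,*tc(187,157),93),onz(S,*sc(571,80),93))
print("knob",tri(ray(T,*tc(173,240)),ray(S,*sc(590,105))),onz(T,*tc(173,240),104.5),onz(S,*sc(590,105),104.5),"base",onz(T,*tc(184,253),73.5),onz(S,*sc(597,160),73.5))
print("blade ends",onz(T,*tc(130,240),73),onz(T,*tc(240,252),73),onz(S,*sc(530,178),73),onz(S,*sc(664,145),73))
print("feet",[onz(T,*tc(*p),12) for p in((337,103),(82,277),(297,310))],[onz(S,*sc(*p),12) for p in((468,296),(738,237))])
print("screws",[onz(T,*tc(*p),72) for p in((168,51),(261,65),(314,138),(296,229),(217,284),(122,270),(70,194),(89,103))])
bl=lambda x,y:px(x,y-357,3.5,300,190)
print("pin",onz(T,*bl(181,414),80),"collar",onz(T,*bl(172,421),46),"punch",[onz(T,*bl(*p),84) for p in((63,421),(96,418))])
print("blk",[onz(T,*bl(*p),42) for p in((40,393),(210,381),(214,458),(43,471))])
```

```text
[(47, array([351.82978723, 205.57446809]), [9, 7, 7, 8])] []
centre [591.  264.1  70. ] L/R/T/B [array([591.9, 350.2,  70. ]), array([590.2, 178.3,  70. ]), array([677.3, 266.6,  70. ]), array([505.8, 261.6,  70. ])]
centre S [585. 267.  70.] nut top [591.5 262.7  93. ] [590.8 263.6  93. ]
knob [535.8 265.5 110.1] [537.1 266.8 104.5] [544.4 264.1 104.5] base [536.4 267.2  73.5] [539.5 267.   73.5]
blade ends [545.  300.5  73. ] [536.7 233.2  73. ] [542.1 301.2  73. ] [535.6 232.3  73. ]
feet [array([650.5, 184.7,  12. ]), array([535.6, 346.2,  12. ]), array([512.5, 208.1,  12. ])] [array([542.2, 344.7,  12. ]), array([517.9, 205.1,  12. ])]
screws [array([666.2, 281.4,  72. ]), array([656.6, 223.3,  72. ]), array([609. , 189.5,  72. ]), array([551.1, 199.5,  72. ]), array([517.1, 246.9,  72. ]), array([526.5, 304.9,  72. ]), array([574.7, 338.5,  72. ]), array([632.9, 329.2,  72. ])]
pin [ 487.8 -200.8   80. ] collar [ 489.1 -199.9   46. ] punch [array([ 482.8, -114. ,   84. ]), array([ 484.8, -138.1,   84. ])]
blk [array([ 512.5, -101.6,   42. ]), array([ 520.3, -230.7,   42. ]), array([ 461.2, -231. ,   42. ]), array([ 452.9, -102.3,   42. ])]
```

```bash
cat > g.py <<'E'
# python3 g.py x y z yawdeg ; ... -> rows shift from the present pose
import sys,numpy as np
from cell import env
s=env.state();p=s["eef_pos"];y=s["tcp_rot"][2]
print("t",round(s["t"],2),"at",p.round(1),round(np.degrees(y),2))
X=np.array([np.cos(y),np.sin(y),0]);Y=np.array([np.sin(y),-np.cos(y),0])
for a in sys.argv[1:]:
    *q,w=map(float,a.split(","));d=np.array(q)-p
    t=(np.degrees(y)-w+180)%360-180
    print([round(float(v),1) for v in(d@X,d@Y,-d[2],t)])
E
python3 g.py 450,-350,230,10 520,0,220,0 536.5,267,180,-5
```

```text
t 0.1 at [ 161.2 -603.7  232.9] 14.94
[344.5, -170.6, 2.9, 4.9]
[502.4, -490.7, 12.9, 14.9]
[587.2, -744.4, 52.9, 19.9]
```

```bash
python3 -m crank '[[40,-18,0,0,45],[80,-36,0,0,45],[120,-54,0,0,45],[160,-72,0,0,45],[195,-90,0,0,45],[235,-108,0,0,45],[270,-126,0,2,45],[300,-150,0,4,45],[330,-175,0,5,45],[350,-205,0,6,45]]'; python3 -m crank '[[18,-38,0,0,45],[36,-75,0,0,45],[54,-112,0,0,45],[72,-149,0,0,45],[90,-186,0,0,45],[108,-223,0,2,45],[126,-260,0,4,45],[144,-297,0,5,45],[150,-330,0,6,45],[160,-365,0,7,45]]'; python3 g.py 536.5,267,180,-5
```

```text
t: 0.93
eef_pos: [448.4, -313.8, 233.1]
tcp_rot: [-3.142, -0.0, 0.156]
ft_force: [0.1, 0.9, -0.5]
opening: 0.475
grip_force: 0.0
t: 1.77
eef_pos: [547.5, 71.8, 233.1]
tcp_rot: [3.141, 0.001, 0.033]
ft_force: [0.6, -1.2, 0.1]
opening: 0.473
grip_force: 0.0
t 1.77 at [547.5  71.8 233.1] 1.92
[-4.4, -195.5, 53.1, 6.9]
```

```bash
python3 -m crank '[[0,-40,10,0,45],[0,-80,20,2,45],[-2,-120,30,4,45],[-3,-155,45,6,45],[-4,-180,60,7,45],[-4,-193,75,7,45],[-4,-195,83,7,45],[-4,-195,83,7,45],[-4,-195,83,7,45]]'
python3 - <<'E'
from cell import env
from h import *
a=env.read_camera("top");b=env.read_camera("scene");np.savez("t1.npz",**a);np.savez("s1.npz",**b)
o=np.zeros((450,800,3),np.uint8)
A=cv2.resize(a["img"][110:220,105:225],None,fx=3.3,fy=3.3,interpolation=2);B=cv2.resize(b["img"][160:280,100:220],None,fx=3.3,fy=3.3,interpolation=2)
o[:A.shape[0],:A.shape[1]]=A;o[:B.shape[0],400:400+B.shape[1]]=B
cv2.imwrite("pics/1.png",o)
E
python3 g.py 536.5,267,97,-5
```

```text
t: 2.52
eef_pos: [537.2, 263.9, 150.3]
tcp_rot: [3.141, 0.001, -0.088]
ft_force: [-0.2, -0.1, 0.2]
opening: 0.475
grip_force: 0.0
t 2.62 at [537.8 263.6 151.3] -5.12
[-1.6, -3.2, 54.3, -0.1]
```

View pics/1.png

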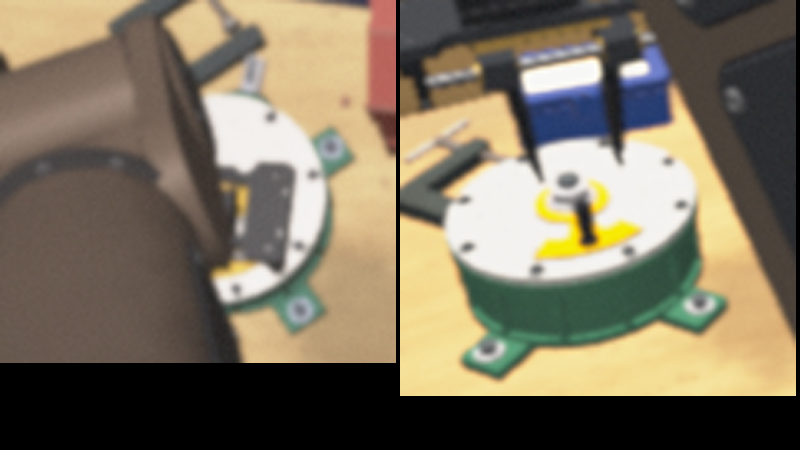

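```bash
python3 -m crank '[[-1,-3,15,0,45],[-1,-3,30,0,45],[-1,-3,42,0,45],[-1,-3,52,0,45],[-1,-3,53,0,45],[-1,-3,53,0,24],[-1,-3,53,0,24],[-1,-3,53,0,24],[-1,-3,53,0,24],[-1,-3,53,0,24]]'
python3 - <<'E'
import numpy as np,subprocess
a=[]
for f in range(182,270,6): a.append("%.1f,%.1f,98,%.1f"%(591.8+56*np.cos(np.radians(f)),264.2+56*np.sin(np.radians(f)),f-181))
print(subprocess.run(["python3","g.py"]+a,capture_output=True,text=True).stdout)
E
```

```text
t: 3.45
eef_pos: [536.6, 267.8, 97.9]
tcp_rot: [-3.141, -0.001, -0.088]
ft_force: [-0.7, 0.7, 0.9]
opening: 0.258
grip_force: 0.0
t 3.45 at [536.6 267.8  97.9] -5.05
[-0.3, 5.6, -0.1, -6.1]
[0.7, 11.4, -0.1, -12.1]
[2.4, 16.9, -0.1, -18.1]
[4.6, 22.5, -0.1, -24.1]
[7.3, 27.5, -0.1, -30.1]
[10.6, 32.5, -0.1, -36.1]
[14.4, 37.0, -0.1, -42.1]
[18.6, 41.0, -0.1, -48.1]
[23.2, 44.6, -0.1, -54.1]
[28.2, 47.7, -0.1, -60.1]
[33.4, 50.2, -0.1, -66.1]
[38.9, 52.2, -0.1, -72.1]
[44.7, 53.6, -0.1, -78.1]
[50.5, 54.4, -0.1, -84.1]
[56.3, 54.7, -0.1, -90.1]
```

```bash
python3 -m crank '[[0,5.5,0,-6,24],[0.7,11.4,0,-12,24],[2.4,17,0,-18,24],[4.6,22.5,0,-24,24],[7.3,27.5,0,-30,24],[10.6,32.5,0,-36,24],[14.4,37,0,-42,24],[18.6,41,0,-48,24],[18.6,41,0,-48,24]]'
python3 - <<'E'
import numpy as np,subprocess
a=[]
for f in range(230,273,6): a.append("%.1f,%.1f,98,%.1f"%(591.8+56*np.cos(np.radians(f)),264.2+56*np.sin(np.radians(f)),f-181))
print(subprocess.run(["python3","g.py"]+a,capture_output=True,text=True).stdout)
E
```

```text
t: 4.2
eef_pos: [551.8, 224.7, 97.6]
tcp_rot: [3.141, -0.0, 0.754]
ft_force: [-0.6, -0.1, -0.4]
opening: 0.252
grip_force: 0.0
t 4.2 at [551.8 224.7  97.6] 43.19
[0.6, 5.3, -0.4, -5.8]
[1.6, 11.0, -0.4, -11.8]
[3.2, 16.6, -0.4, -17.8]
[5.4, 22.1, -0.4, -23.8]
[8.1, 27.3, -0.4, -29.8]
[11.4, 32.1, -0.4, -35.8]
[15.1, 36.7, -0.4, -41.8]
[19.3, 40.8, -0.4, -47.8]
```

```bash
python3 -m crank '[[0.6,5.3,0,-6,24],[1.6,11,0,-12,24],[3.2,16.6,0,-18,24],[5.4,22,0,-24,24],[8.1,27.3,0,-30,24],[11.4,32,0,-36,24],[13,34.5,0,-39,24],[15.1,36.7,0,-42,24],[15.1,36.7,0,-42,24]]'; python3 -m crank '[[0,0,0,0,45],[0,0,0,0,45],[0,0,0,0,45],[0,0,-20,0,45],[0,0,-45,0,45],[0,0,-70,0,45],[0,25,-90,0,45],[0,60,-100,0,45],[0,100,-100,0,45],[0,140,-100,0,45]]';python3 g.py 487.8,-200,160,0
```

```text
t: 4.95
eef_pos: [587.6, 208.7, 97.5]
tcp_rot: [3.141, 0.0, 1.481]
ft_force: [0.9, 0.2, 0.2]
opening: 0.25
grip_force: 0.0
t: 5.78
eef_pos: [728.4, 196.4, 199.3]
tcp_rot: [3.139, -0.001, 1.481]
ft_force: [-0.7, 0.1, -0.2]
opening: 0.471
grip_force: 0.0
t 5.78 at [728.4 196.4 199.3] 84.88
[-416.3, -204.2, 39.3, 84.9]
```

```bash
python3 -m crank '[[0,-40,0,0,45],[0,-80,0,0,45],[-5,-120,0,7,45],[-30,-160,0,14,45],[-70,-180,0,21,45],[-110,-190,0,28,45],[-150,-200,0,35,45],[-190,-210,0,42,45],[-230,-220,0,49,45],[-270,-220,0,56,45]]'; python3 -m crank '[[0,0,0,7,45],[0,0,0,14,45],[0,0,0,21,45],[0,0,0,28,45],[0,0,0,30,45]]'; python3 g.py 487.8,-200.5,140,-7
python3 - <<'E'
from cell import env
from h import *
a=env.read_camera("top");b=env.read_camera("scene");np.savez("t2.npz",**a);np.savez("s2.npz",**b)
o=np.zeros((600,800,3),np.uint8)
A=cv2.resize(a["img"][130:215,125:215],None,fx=4.4,fy=4.4,interpolation=2);B=cv2.resize(b["img"][195:280,105:195],None,fx=4.4,fy=4.4,interpolation=2)
o[:A.shape[0],:A.shape[1]]=A;o[:B.shape[0],400:400+B.shape[1]]=B
C=cv2.resize(a["img"][160:235,250:400],None,fx=2.9,fy=2.9);o[380:380+C.shape[0],:C.shape[1]]=C
cv2.imwrite("pics/2.png",o)
E
```

```text
t: 6.62
eef_pos: [482.5, -50.3, 197.7]
tcp_rot: [3.142, 0.0, 0.498]
ft_force: [1.2, -0.8, 0.0]
opening: 0.47
grip_force: 0.0
t: 7.03
eef_pos: [484.3, -49.4, 197.6]
tcp_rot: [3.141, -0.0, -0.028]
ft_force: [-0.5, 0.1, 0.6]
opening: 0.474
grip_force: 0.0
t 7.03 at [484.3 -49.4 197.6] -1.58
[7.6, 151.0, 57.6, 5.4]
```

View pics/2.png

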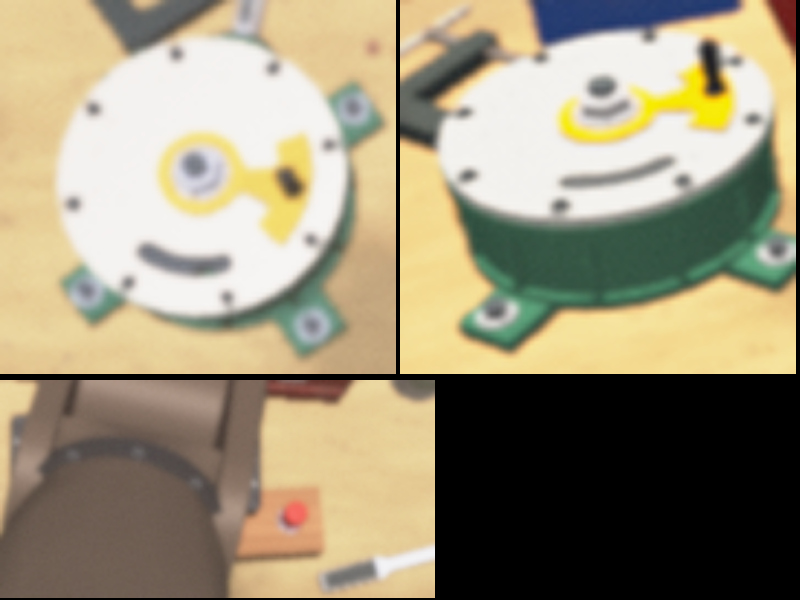

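```bash
python3 - <<'E'
from h import *
for f,box,ce in(("t2.npz",(152,182,182,197),(201,180)),("s2.npz",(138,228,162,240),None)):
    c=dict(np.load(f));g=cv2.cvtColor(c["img"],cv2.COLOR_BGR2GRAY);x0,y0,x1,y1=box
    w=np.clip(190-g[y0:y1,x0:x1].astype(float),0,None)
    m=(w>50).astype(np.uint8);n,l,s,cc=cv2.connectedComponentsWithStats(m);i=1+np.argmax(s[1:,4]);m=l==i
    v,u=np.nonzero(m);P=np.array([onz(c,a+x0,b+y0,70)for a,b in zip(u,v)])[:,:2]-[591.8,264.2]
    a=np.degrees(np.arctan2(P[:,1],P[:,0]))%360;r=np.hypot(*P.T);W=w[m]
    print(f,m.sum(),"ang",a.min().round(1),a.max().round(1),"mean",np.average(a,weights=W).round(1),"r",np.average(r,weights=W).round(1),np.average(P,axis=0,weights=W)+[591.8,264.2])
    A=np.c_[2*P,np.ones(len(P))]
c=dict(np.load("t2.npz"));print("nut",)
E
python3 -m crank '[[2,38,8,1,45],[4,76,16,3,45],[6,112,26,5,45],[8,140,45,5,45],[8,151,58,5,45],[8,151,62,5,45],[8,151,62,5,45],[8,151,62,5,45]]'
python3 - <<'E'
from cell import env
from h import *
b=env.read_camera("scene");a=env.read_camera("top");np.savez("t3.npz",**a);np.savez("s3.npz",**b)
cv2.imwrite("pics/3.png",np.hstack([cv2.resize(a["img"][150:250,280:400],None,fx=3.3,fy=3.3,interpolation=2),cv2.resize(b["img"][150:250,250:370],None,fx=3.3,fy=3.3,interpolation=2)]))
E
python3 g.py 488,-200.5,68,-7
```

```text
t2.npz 49 ang 144.5 193.9 mean 170.2 r 55.3 [539.07743203 273.29164756]
s2.npz 6 ang 144.5 156.1 mean 150.3 r 54.2 [544.87652733 290.99581994]
nut
t: 7.8
eef_pos: [489.6, -199.6, 135.7]
tcp_rot: [-3.141, 0.0, -0.105]
ft_force: [-0.1, 0.8, -0.3]
opening: 0.471
grip_force: 0.0
t 7.9 at [ 490.  -199.5  136.3] -5.97
[-1.9, 1.2, 68.3, 1.0]
```

View pics/3.png

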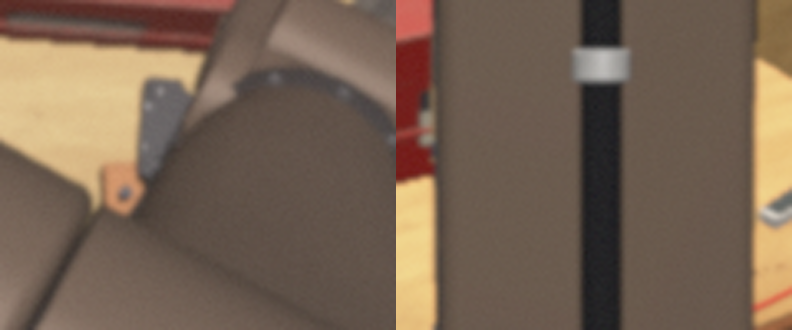

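```bash
python3 -m crank '[[-1.5,1.2,20,1,45],[-1.5,1.2,40,1,45],[-1.5,1.2,55,1,45],[-1.5,1.2,65,1,45],[-1.5,1.2,68,1,45],[-1.5,1.2,68,1,45],[-1.5,1.2,68,1,45]]';python3 -m crank '[[0,0,0,0,10],[0,0,0,0,10],[0,0,0,0,10],[0,0,0,0,10],[0,0,0,0,10],[0,0,0,0,10]]'
```

```text
t: 8.48
eef_pos: [488.4, -201.3, 68.2]
tcp_rot: [3.141, -0.001, -0.123]
ft_force: [-0.3, -0.1, -0.4]
opening: 0.475
grip_force: 0.0
t: 8.98
eef_pos: [488.2, -201.9, 67.8]
tcp_rot: [3.141, -0.001, -0.123]
ft_force: [-2.0, -4.0, 4.7]
opening: 0.21
grip_force: 30.0
```

```bash
python3 -m crank '[[0,0,-12,0,10],[0,0,-30,0,10],[0,0,-55,0,10],[0,0,-80,0,10],[0,0,-95,0,10],[0,0,-97,0,10],[0,0,-97,0,10]]';python3 g.py 536.6,273.7,155,-9.8
```

```text
t: 9.57
eef_pos: [488.1, -201.3, 164.7]
tcp_rot: [3.141, -0.001, -0.123]
ft_force: [0.3, -0.1, -1.8]
opening: 0.201
grip_force: 30.0
t 9.57 at [ 488.1 -201.3  164.7] -7.06
[-10.2, -477.4, 9.7, 2.7]
```

```bash
python3 -m crank '[[0,-20,0,0,10],[0,-55,0,0,10],[0,-95,0,0,10],[0,-135,0,0,10],[0,-175,0,0,10],[0,-215,0,0,10],[0,-255,0,0,10],[0,-295,0,1,10],[-4,-335,0,2,10],[-6,-360,0,3,10]]';python3 g.py 536.4,256.2,150,-9.8
```

```text
t: 10.4
eef_pos: [525.4, 159.8, 162.6]
tcp_rot: [3.141, 0.003, -0.175]
ft_force: [0.9, 0.4, -1.9]
opening: 0.204
grip_force: 30.0
t 10.4 at [525.4 159.8 162.6] -10.02
[-5.9, -96.8, 12.6, -0.2]
```

```bash
python3 -m crank '[[-1,-25,0,0,10],[-3,-55,3,0,10],[-5,-80,6,0,10],[-6,-92,9,0,10],[-6,-97,11,0,10],[-6,-97,12,0,10],[-6,-97,12,0,10],[-6,-97,12,0,10]]'
python3 - <<'E'
from cell import env
from h import *
b=env.read_camera("scene");a=env.read_camera("top");np.savez("t4.npz",**a);np.savez("s4.npz",**b)
cv2.imwrite("pics/4.png",np.hstack([cv2.resize(a["img"][130:220,115:215],None,fx=4,fy=4,interpolation=2),cv2.resize(b["img"][190:280,100:200],None,fx=4,fy=4,interpolation=2)]))
s=env.state();print(s["eef_pos"],s["ft_force"],s["tcp_rot"])
for z in(86,90,110,124):
  p=[s["eef_pos"][0],s["eef_pos"][1],s["eef_pos"][2]-150+z];print(z,proj(b,p),(proj(b,p)-[100,190])*4+[400,0])
E
```

```text
t: 11.07
eef_pos: [537.3, 252.0, 152.1]
tcp_rot: [3.141, 0.001, -0.177]
ft_force: [-0.2, -0.9, -1.2]
opening: 0.207
grip_force: 30.0
[537.4846379  252.07253124 152.55590141] [-0.08395656  0.40732311 -2.23753101] [ 3.14150653e+00 -1.24773295e-04 -1.76860470e-01]
86 [162.6 225.6] [650.4 142.4]
90 [162.4 224.1] [649.6 136.4]
110 [160.9 216.5] [643.6 106. ]
124 [159.9 211.1] [639.6  84.4]
```

View pics/4.png

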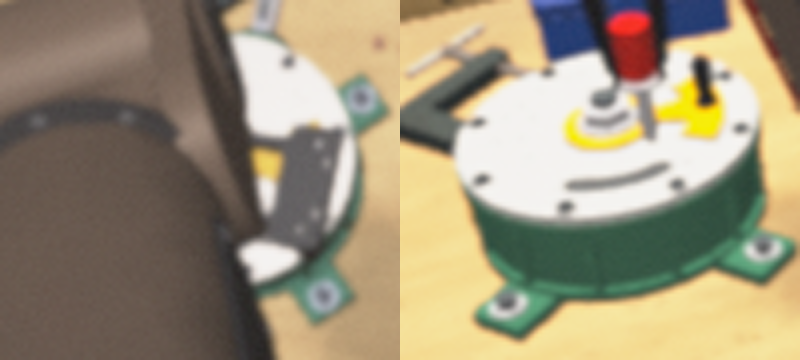

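```bash
python3 - <<'E'
from h import *
b=dict(np.load("s4.npz"))
for r in(49,56,63):
  print(r,[((proj(b,[591.8+r*np.cos(np.radians(a)),264.2+r*np.sin(np.radians(a)),70])-[100,190])*4+[402,2]).round(0).tolist() for a in(140,155,170,185,200)])
g=cv2.cvtColor(b["img"],cv2.COLOR_BGR2GRAY)
for u in(144,148,152,156,160,164,166): print(u,g[226:242,u].tolist())
# vertical centroid of darkness -> radius on z=70
for u in range(144,167,2):
  col=g[226:242,u].astype(float);w=np.clip(200-col,0,None);v=226+(w*np.arange(16)).sum()/max(w.sum(),1)
  p=onz(b,u,v,70)[:2]-[591.8,264.2];print(u,round(v,1),"r",np.hypot(*p).round(1),"a",(np.degrees(np.arctan2(p[1],p[0]))%360).round(1))
E
python3 g.py 536.4,256.2,141,-10
```

```text
49 [[571.0, 180.0], [594.0, 180.0], [618.0, 177.0], [641.0, 171.0], [662.0, 162.0]]
56 [[565.0, 187.0], [591.0, 188.0], [619.0, 184.0], [646.0, 177.0], [669.0, 166.0]]
63 [[559.0, 195.0], [589.0, 196.0], [620.0, 192.0], [650.0, 183.0], [677.0, 171.0]]
144 [214, 226, 239, 242, 243, 242, 243, 240, 217, 163, 141, 172, 226, 240, 236, 229]
148 [214, 216, 236, 243, 242, 243, 243, 238, 204, 151, 139, 185, 234, 243, 243, 242]
152 [212, 218, 237, 243, 243, 243, 242, 233, 185, 141, 158, 213, 239, 243, 243, 243]
156 [215, 236, 242, 243, 243, 243, 236, 199, 149, 149, 201, 237, 243, 243, 243, 240]
160 [242, 243, 243, 243, 242, 230, 183, 141, 150, 202, 236, 243, 243, 243, 241, 226]
164 [241, 243, 243, 239, 209, 154, 140, 173, 224, 241, 243, 243, 243, 240, 218, 163]
166 [243, 243, 243, 238, 202, 158, 178, 222, 236, 232, 230, 237, 241, 230, 180, 132]
144 235.9 r 53.8 a 146.8
146 235.8 r 53.4 a 151.4
148 235.7 r 53.3 a 156.0
150 235.6 r 53.3 a 160.6
152 235.2 r 53.1 a 165.2
154 234.9 r 53.3 a 169.7
156 234.5 r 53.3 a 174.4
158 234.0 r 53.4 a 179.0
160 233.3 r 53.0 a 184.0
162 232.6 r 53.3 a 188.8
164 233.8 r 60.5 a 190.2
166 236.8 r 73.2 a 189.0
t 11.17 at [537.5 252.1 152.6] -10.13
[-1.8, -3.9, 11.6, -0.1]
```

```bash
python3 -m crank '[[-1.5,-4,5,0,10],[-1.5,-4,10,0,10],[-1.5,-4,14,0,10],[-1.5,-4,16,0,10],[-1.5,-4,18,0,10],[-1.5,-4,19.5,0,10],[-1.5,-4,20.5,0,10],[-1.5,-4,20.5,0,10]]'; python3 g.py 536.4,256.2,125,-10
```

```text
t: 11.83
eef_pos: [536.5, 257.3, 131.7]
tcp_rot: [3.141, 0.0, -0.176]
ft_force: [-0.5, -0.1, -1.7]
opening: 0.202
grip_force: 30.0
t 11.83 at [536.5 257.3 131.7] -10.06
[0.1, 1.1, 6.7, -0.1]
```

```bash
python3 -m crank '[[0,0,1,0,10],[0,0,2,0,10],[0,0,3,0,10],[0,0,4,0,10],[0,0,5,0,10],[0,0,6,0,10],[0,0,7,0,10],[0,0,7,0,10]]'
```

```text
t: 12.5
eef_pos: [536.5, 257.3, 124.6]
tcp_rot: [3.141, 0.0, -0.176]
ft_force: [0.6, 0.1, -1.3]
opening: 0.205
grip_force: 30.0
```

Through the slot freely. Go on down towards the wheel (contact expected at TCP z ≈ 108).

```bash
python3 -m crank '[[0,0,2,0,10],[0,0,4,0,10],[0,0,6,0,10],[0,0,8,0,10],[0,0,10,0,10],[0,0,12,0,10],[0,0,13.5,0,10],[0,0,14.5,0,10],[0,0,15,0,10],[0,0,15,0,10]]'
```

```text
t: 13.33
eef_pos: [536.5, 257.3, 109.8]
tcp_rot: [3.141, 0.0, -0.176]
ft_force: [0.1, 1.1, -2.0]
opening: 0.201
grip_force: 30.0
```

```bash
python3 -m crank '[[0,0,0.5,0,10],[0,0,1,0,10],[0,0,1,0,10]]'
```

```text
t: 13.58
eef_pos: [536.5, 257.3, 108.9]
tcp_rot: [3.142, -0.0, -0.176]
ft_force: [0.2, -0.0, -0.5]
opening: 0.202
grip_force: 30.0
```

```bash
python3 -m crank '[[0,0,0.4,0,10],[0,0,0.8,0,10],[0,0,0.8,0,10]]'
```

```text
t: 13.83
eef_pos: [536.5, 257.3, 108.0]
tcp_rot: [3.141, -0.0, -0.175]
ft_force: [0.1, -0.3, -1.6]
opening: 0.206
grip_force: 30.0
```

```bash
python3 -m crank '[[0,0,0.4,0,10],[0,0,0.8,0,10],[0,0,0.8,0,10]]'; python3 -c "
from cell import env;print(env.state()['ft_force'])"
```

```text
t: 14.08
eef_pos: [536.7, 257.4, 107.7]
tcp_rot: [-3.141, -0.001, -0.176]
ft_force: [-1.2, -1.1, 3.8]
opening: 0.206
grip_force: 30.0
[-1.20053685 -1.11585093  3.77408382]
```

```bash
python3 -m crank '[[0,0,0.4,0,10],[0,0,0.6,0,10],[0,0,0.6,0,10]]'
```

```text
t: 14.33
eef_pos: [536.8, 257.4, 107.5]
tcp_rot: [-3.141, -0.001, -0.175]
ft_force: [-1.2, -2.3, 9.3]
opening: 0.205
grip_force: 30.0
```

```bash
cat > chk.py <<'E'
import sys
from cell import env
s=env.state();print(s["eef_pos"].round(2),s["ft_force"].round(1));sys.exit(not(1.5<s["ft_force"][2]<15))
E
python3 -m crank '[[0,0,-0.3,0,10],[0,0,-0.4,0,10]]' >/dev/null; python3 chk.py && python3 -m crank '[[-0.3,-1.2,0,0,10],[-0.6,-2.5,0,0,10],[-1,-3.75,0,0,10]]' >/dev/null; python3 chk.py && python3 -m crank '[[-0.3,-1.3,0,0,10],[-0.5,-2.5,0,0,10],[-0.75,-3.8,0,0,10]]' >/dev/null; python3 chk.py
```

```text
[536.69 257.39 107.62] [-1.8 -0.9  5.1]
[536.55 260.67 107.58] [ 0.2 -5.2  5.5]
[536.09 265.22 106.94] [ 0.2  0.3 -1.8]
```

```bash
python3 -m crank '[[0,0,0.5,0,10],[0,0,1,0,10],[0,0,1.5,0,10],[0,0,1.5,0,10]]' >/dev/null; python3 chk.py;  python3 -m crank '[[0,0,0.4,0,10],[0,0,0.8,0,10],[0,0,0.8,0,10]]' >/dev/null; python3 chk.py
```

```text
[535.98 265.1  105.27] [ 0.1 -0.2 -0.8]
[536.09 265.06 104.68] [-0.3  0.1 -1.6]
```

```bash
cat > chk.py <<'E'
import sys,numpy as np
from cell import env
s=env.state();f=s["ft_force"];print(s["eef_pos"].round(2),f.round(1));sys.exit(bool(np.linalg.norm(f+[0,0,1.5])>5))
E
python3 -m crank '[[0,0,0.5,0,10],[0,0,1,0,10],[0,0,1,0,10]]' >/dev/null; python3 chk.py && python3 -m crank '[[0,0,0.5,0,10],[0,0,1,0,10],[0,0,1,0,10]]' >/dev/null; python3 chk.py && python3 -m crank '[[0,0,0.5,0,10],[0,0,1,0,10],[0,0,1,0,10]]' >/dev/null; python3 chk.py && python3 -m crank '[[0,0,0.5,0,10],[0,0,1,0,10],[0,0,1,0,10]]' >/dev/null; python3 chk.py
```

```text
[536.09 265.06 103.69] [-0.1 -0.3 -1.1]
[536.11 265.11 102.72] [ 0.4  0.3 -0.6]
[536.04 265.14 101.75] [-1.2  0.7  0.2]
[536.01 265.17 100.79] [-2.3  2.5  1. ]
```

```bash
python3 -m crank '[[-0.6,-0.5,0,0,10],[-0.6,-0.5,0,0,10]]' >/dev/null; python3 chk.py && python3 -m crank '[[0,0,0.5,0,10],[0,0,1,0,10],[0,0,1,0,10]]' >/dev/null; python3 chk.py && python3 -m crank '[[0,0,0.5,0,10],[0,0,1,0,10],[0,0,1,0,10]]' >/dev/null; python3 chk.py
```

```text
[535.64 265.63 100.67] [-0.8  0.5 -1.4]
[535.6  265.61  99.6 ] [-1.9  0.9 -1.6]
[535.6  265.65  98.68] [-0.8  0.7 -1.1]
```

```bash
python3 -m crank '[[-0.3,-0.2,0.5,0,10],[-0.3,-0.2,1,0,10],[-0.3,-0.2,1,0,10]]' >/dev/null; python3 chk.py && python3 -m crank '[[0,0,0.5,0,10],[0,0,1,0,10],[0,0,1,0,10]]' >/dev/null; python3 chk.py && python3 -m crank '[[0,0,0.3,0,10],[0,0,0.6,0,10],[0,0,0.6,0,10]]' >/dev/null; python3 chk.py&& python3 -m crank '[[0,0,0.3,0,10],[0,0,0.6,0,10],[0,0,0.6,0,10]]' >/dev/null; python3 chk.py
```

```text
[535.45 265.88  97.67] [ 0.1  0.2 -1.4]
[535.4  265.89  96.68] [-0.7  0.9 -2.2]
[535.37 265.92  96.11] [ 0.3  0.3 -1.7]
[535.4  265.93  95.81] [-1.2 -0.4  2.3]
```

```bash
python3 -m crank '[[0,0,0,0,24],[0,0,0,0,30],[0,0,0,0,36],[0,0,0,0,40],[0,0,0,0,40],[0,0,0,0,40]]'; python3 -m crank '[[0,0,-5,0,40],[0,0,-15,0,40],[0,0,-35,0,40],[0,0,-60,0,40],[0,0,-90,0,40],[0,0,-120,0,40]]';python3 -m crank '[[0,35,0,0,40],[0,75,0,0,40],[0,115,0,0,40],[0,155,0,0,40],[0,195,0,0,40],[0,235,0,0,40],[0,265,0,0,40],[0,275,0,0,40],[0,275,0,0,40]]'
python3 - <<'E'
from cell import env
from h import *
b=env.read_camera("scene");a=env.read_camera("top")
cv2.imwrite("pics/5.png",np.hstack([cv2.resize(a["img"][130:220,115:215],None,fx=4,fy=4,interpolation=2),cv2.resize(b["img"][190:280,100:200],None,fx=4,fy=4,interpolation=2)]))
E
```

```text
t: 18.75
eef_pos: [535.4, 265.9, 95.6]
tcp_rot: [3.141, -0.0, -0.176]
ft_force: [-0.1, -0.3, -0.3]
opening: 0.421
grip_force: 0.0
t: 19.25
eef_pos: [535.1, 265.8, 217.7]
tcp_rot: [3.142, -0.0, -0.176]
ft_force: [1.1, 0.7, -0.8]
opening: 0.425
grip_force: 0.0
t: 20.0
eef_pos: [487.2, -6.7, 216.6]
tcp_rot: [3.141, -0.001, -0.179]
ft_force: [0.1, 0.6, -1.1]
opening: 0.419
grip_force: 0.0
```

View pics/5.png

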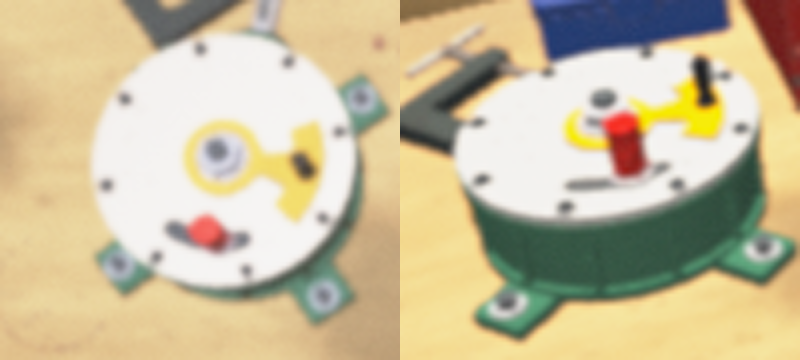

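The picture shows the pin upright in the slot: red grip at (207,232) in the top crop and (625,145) in the scene crop. Its collar lies on the cover and the shutter stands open at the right.

```bash
python3 -c "
from cell import env;print(env.job_done())"
```

```text
the job is handed in; nothing more can be done
None
```

The job is handed in: the shutter is swung open, the locking pin has dropped into the flywheel's hole and is home with its collar on the cover, and the arm has let go and moved clear. The hand-in gave no verdict back.

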